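# Refit the damper handle of the bench dust extractor

## Task

The damper handle has come off the pottery bench's dust extractor. Pick it up, put it on the flat-sided spindle, press lightly while turning it slowly until it drops fully home, then turn the damper with it until the handle's bar is in line with the duct, and let go. The spindle is delicate: never load it with more than about 40 N, do not touch the extractor with the gripper, and leave the other things on the bench where they are.

Things in the scene. Friction and masses are not known exactly. Their poses are not given: they have to be found in the camera images.
- handle: Black plastic bar handle, loose, standing on the bench as used; 112 to 182 g. Origin: centre of its underside, z up. Twelve-sided hub, 42 mm across, z = 0 to 26 mm; on it a straight bar 96 mm long (along x), 14 mm wide (along y), z = 26 to 50 mm. Fits the spindle either way round. Grip it across the bar's middle, fingertips above the hub.
- handle_socket (a point): Centre of the handle's underside mouth (same point and axes as the handle). A round (twelve-sided) recess 27.6 mm across and 6 mm deep, its mouth flared to 33 mm; in its ceiling a slot 25.8 mm (along the bar, x) by 9.8 mm (y), reaching up to z = 22 mm.
- extractor: Grey bench dust extractor, fixed. Origin on the bench below the spindle, z up. An 80 mm metal duct along its x, axis 55 mm above the bench; intake funnel (110 mm across) at +x, ending 140 mm from the spindle; fan box (170 x 150 mm, 125 mm tall) at -x, from 120 mm. The damper spindle stands on top of the duct.
- boss_face (a point): Fixed point: centre of the flat top of the steel boss (52 mm across), 110 mm above the extractor's origin, axes as the extractor. Fully home, the handle's underside rests on it; before dropping, the handle rests on the spindle's end, underside 12 mm above it. Home, it turns the spindle with it.
- spindle_end (a point): Fixed point on the spindle's axis, at its top, 18 mm above the boss face; axes as the extractor, NOT turning with the spindle. The spindle is a steel tongue 24 x 8 mm in section. Seen from above its long side stands 0.25 to 1.55 rad anticlockwise of the duct (+x towards +y), unmeasured. It enters the slot when centred within 0.9 mm and turned within 0.07 rad.
- damper (a point): Fixed point on the duct axis below the spindle, axes as the extractor. The damper and spindle turn from -0.25 to 1.75 rad (0 = in line with the duct), dry drag 0.14 N m, and stay where left. Pressing with over about 12 N, or off centre (tongue's corners on the recess wall), may drag the spindle along before the handle has dropped.
- bowl: Bystander: loose terracotta bowl, 116 mm across, 48 mm tall; origin under its centre.
- rotary_tool: Bystander: loose grey cordless rotary tool lying along its x, about 162 mm long and 28 mm thick; origin on the bench below its middle.
- rub_block: Bystander: loose grey rubbing stone, 50 x 50 x 22 mm; origin under its centre.
Mind the look-alikes: they are no part of the job. There is more than one size of the handle; the one meant has the size given above.

How it is judged:
By the outcome, as a careful person would: the job done as asked, in the order asked, and still so for the second after the job is handed in, with the robot touching nothing.
It also fails if it takes over 72 s, if anything falls off the work surface, if the arm or the gripper's body presses on something with over 40 N, if the wrist force passes 120 N, or if a joint passes its speed limit or range.

## Robot

A 6-joint arm with a two-finger parallel gripper is mounted at the origin on the work surface. World frame = base frame: x ahead of the robot, y to its left, z up, the work surface at z = 0. Lengths are in mm, angles in rad, forces in N, time in s.
With the tool pointing down it reaches from about 325 to 1000 mm from the base axis. Payload 5.1 kg.
Tool frame: the origin (TCP) lies at the very end of the fingers, on their centre line; the grasp point (between the pads) lies behind it (env.grasp_offset is the z of the grasp point in the tool frame, in mm); z points along the fingers, y is the line along which they close (so a half turn about z gives the same grasp; the last joint's range is limited). The gripper opens to 85 mm and grips with 20 to 120 N. Pads are 22 mm wide; open, the fingers measure 114 mm over their backs; the gripper's body (76 mm by 85 mm) begins 54 mm behind the grasp point. The pads swing forward as they close: fully open they stand 13 mm farther back than shut.
Start: joints at [1.221, 0.124, 1.65, -0, 1.367, -0.083], TCP at [171.392, 626.985, 231.322] pointing down, gripper open.
Joint ranges: [-2.61, 2.61], [-1.02, 2.33], [0.03, 2.71], [-1.35, 4.49], [0.32, 2.68], [-2.91, 2.91]. Speed limits (rad/s): [2.57, 2.57, 3.14, 3.14, 3.14, 3.14].

## Interface

Orientations are given as a 3x3 rotation matrix whose columns are the frame's x, y, z axes.
In Python, from bench import env gives the robot as it stands.
- The arm moves only by the shell command python3 -m crank 'ROWS' [FORCE]. ROWS is JSON, a list of rows, each an object of numbers: "x", "y", "z": the shift along the tool's x, y, z in mm; "spin": the turn about the tool's z in rad; "hand": the finger opening in mm, from 0 to 85.4. A call has 1 to 20 rows; each row shifts and turns the commanded pose from where the row before left it, along the tool's axes as they then stand; what a row does not reach is not made up. A row lasts 1/10 s, in which the tool goes at most 50 mm and 8.59 degrees, less where a joint would pass 70% of its speed; a pose out of reach is approached as far as the arm can. A call is refused whole if a number of a shift passes 50 or a number of a turn 0.15, either way. A call with a gripper value outside its range is refused whole. The fingers move at their own pace and stop on an object; FORCE is the grip in N (left out, the last holds). Time passes only in rows, so rows that do not move let the fingers close. It gives the time, the measured TCP pose, the force, the opening and the grip force at its end, in the units of the state.
- env.read_state(): the state, without advancing time (a new reading comes with each control period).
- env.get_image(name): name is "scene" or "top"; returns a dict with "frame" (420x560x3 uint8, red, green, blue), "vertical_fov" (degrees; the focal length in pixels is half the picture's height over the tangent of half this angle, whatever the lens; pixels are square), "cx", "cy" (the principal point, pixels), "extrinsics" (4x4, takes a point from camera to world coordinates). Camera axes: x right, y up, looking along -z (the intrinsics and any distortion apply to the point x, -y, -z); pixel columns grow to the right and rows downward; lengths in mm; the calibration is good to about 2 mm. A picture is of the moment at which its call begins. There is no depth.
- env.hand_in(): hands the job in; it is judged then, once.
The state is a dict: "time": time; "qpos": joint angles; "joint_vel": joint speeds; "effort": joint torques, N m; "position": TCP position; "ee_rot": TCP orientation; "contact_force": force on the tool from outside, world axes, zero at the start; "moment": the same for the moment, N m; "grip_width": finger opening in mm; "finger_force": force on a finger pad.
Only numpy, scipy, OpenCV 4.12 (cv2) and the standard library are available. Lean on these libraries where they do the work, as an engineer would, in place of code of your own. Each camera call takes 0.05 s, during which the arm holds its last target. There are 200 camera calls.

## Working session

There is one attempt and no reset: what is moved stays moved. The work goes in short steps, Python scripts to look and compute and a shell command to move; the robot and the scene stay as the last step left them, time stands still between calls to the robot, and variables do not carry over. Pictures are saved under pics/ and viewed, at most 10 in all, crops included, and the job is handed in when it is done.

```bash
ls; mkdir -p pics; python3 - <<'E'
from bench import env
import cv2,numpy as np
for n in("scene","top"):
    d=env.get_image(n);cv2.imwrite(f"pics/{n}0.png",d["frame"][:,:,::-1])
    print(n,{k:(np.round(v,3).tolist() if not np.isscalar(v) else v) for k,v in d.items() if k!="frame"})
print(env.read_state(),env.grasp_offset)
E
```

```text
pics
scene {'vertical_fov': 44.41227111054236, 'cx': 280.2475456313803, 'cy': 213.16724481958514, 'extrinsics': [[-0.34, -0.764, 0.549, 1081.972], [0.94, -0.279, 0.194, 353.626], [0.005, 0.582, 0.813, 942.909], [0.0, 0.0, 0.0, 1.0]]}
top {'vertical_fov': 55.26884639564875, 'cx': 277.6530639967706, 'cy': 202.46832114129745, 'extrinsics': [[-0.026, 0.988, -0.151, 409.566], [-1.0, -0.024, 0.019, 156.832], [0.015, 0.151, 0.988, 894.016], [0.0, 0.0, 0.0, 1.0]]}
{'time': 0.1, 'qpos': array([ 1.22136632e+00,  1.24444168e-01,  1.65156679e+00, -1.05275985e-05,
        1.36750512e+00, -8.26026668e-02]), 'joint_vel': array([-0.00046508,  0.00013975, -0.00323304,  0.00116724, -0.0029016 ,
        0.00194951]), 'effort': array([ 5.87292670e-04, -4.24929249e+01, -3.66653788e+01, -5.37911194e-05,
        3.98709672e-03,  3.50483226e-06]), 'position': array([171.22514373, 626.45570081, 230.15582444]), 'ee_rot': array([[-9.64612806e-01,  2.63669704e-01, -6.48819344e-04],
       [ 2.63670460e-01,  9.64611118e-01, -1.81071535e-03],
       [ 1.48427573e-04, -1.91771371e-03, -9.99998150e-01]]), 'contact_force': array([-0.06041914, -0.7500059 ,  0.14564383]), 'moment': array([ 0.00028557, -0.02794053,  0.01121871]), 'finger_force': 0.0, 'grip_width': 85.34361309274267} -18.700000000000003
```

View pics/scene0.png

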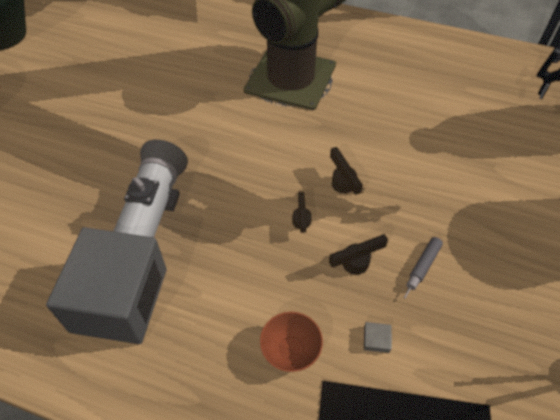

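View pics/top0.png

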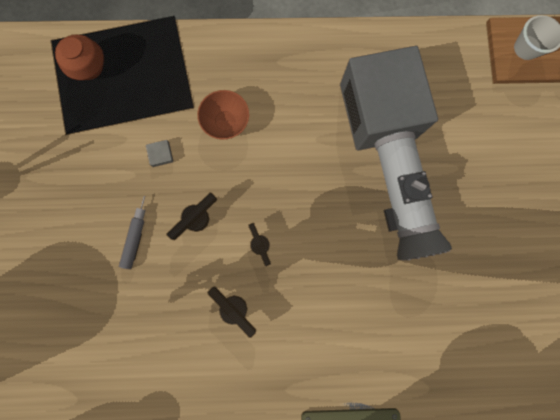

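```bash
cat > h.py <<'E'
import cv2,numpy as np
from bench import env
def cam(n):
    d=env.get_image(n);f=210/np.tan(np.radians(d["vertical_fov"]/2))
    return d["frame"],f,d["cx"],d["cy"],np.array(d["extrinsics"])
def proj(c,P):
    P=np.atleast_2d(P);q=(P-c[4][:3,3])@c[4][:3,:3]
    return np.c_[c[2]+c[1]*q[:,0]/-q[:,2],c[3]+c[1]*-q[:,1]/-q[:,2]]
def back(c,uv,z):
    uv=np.atleast_2d(uv).astype(float)
    d=np.c_[(uv[:,0]-c[2])/c[1],-(uv[:,1]-c[3])/c[1],-np.ones(len(uv))]@c[4][:3,:3].T
    o=c[4][:3,3];return o+d*((z-o[2])/d[:,2])[:,None]
def tri(cs,uvs):
    A=[];b=[]
    for c,uv in zip(cs,uvs):
        o=c[4][:3,3];d=back(c,uv,0)[0]-o;d/=np.linalg.norm(d)
        M=np.eye(3)-np.outer(d,d);A.append(M);b.append(M@o)
    return np.linalg.lstsq(np.vstack(A),np.hstack(b),rcond=None)[0]
E
python3 - <<'E'
from h import *
t=cam("top");s=cam("scene")
a=cv2.resize(t[0][185:345,160:290],None,fx=3,fy=3,interpolation=cv2.INTER_CUBIC)
b=cv2.resize(t[0][125:265,365:460],None,fx=3.4,fy=3.4,interpolation=cv2.INTER_CUBIC)
a=cv2.copyMakeBorder(a,0,max(0,b.shape[0]-a.shape[0]),0,0,0);b=cv2.copyMakeBorder(b,0,a.shape[0]-b.shape[0],0,0,0)
cv2.imwrite("pics/t1.png",np.hstack([a,b])[:,:,::-1])
a=cv2.resize(s[0][140:280,285:395],None,fx=3.4,fy=3.4,interpolation=cv2.INTER_CUBIC)
b=cv2.resize(s[0][135:255,105:205],None,fx=4,fy=4,interpolation=cv2.INTER_CUBIC)
b=cv2.copyMakeBorder(b,0,max(0,a.shape[0]-b.shape[0]),0,0,0,0);a=cv2.copyMakeBorder(a,0,b.shape[0]-a.shape[0],0,0,0)
cv2.imwrite("pics/s1.png",np.hstack([a,b])[:,:,::-1]);print(a.shape,b.shape)
E
```

```text
(480, 374, 3) (480, 400, 3)
```

View pics/t1.png

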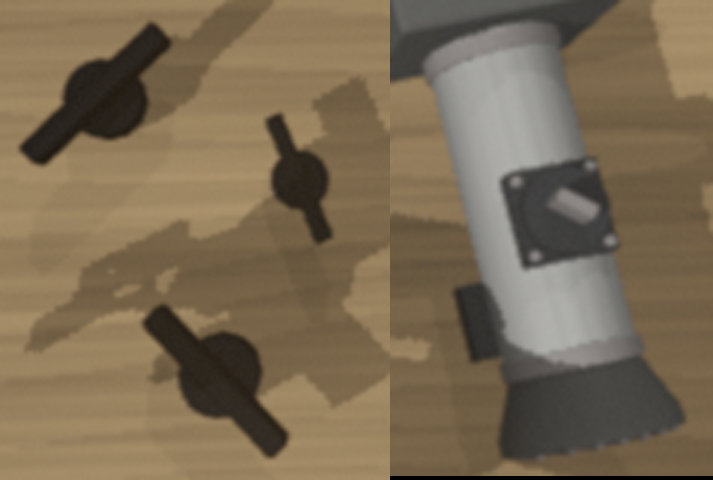

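View pics/s1.png

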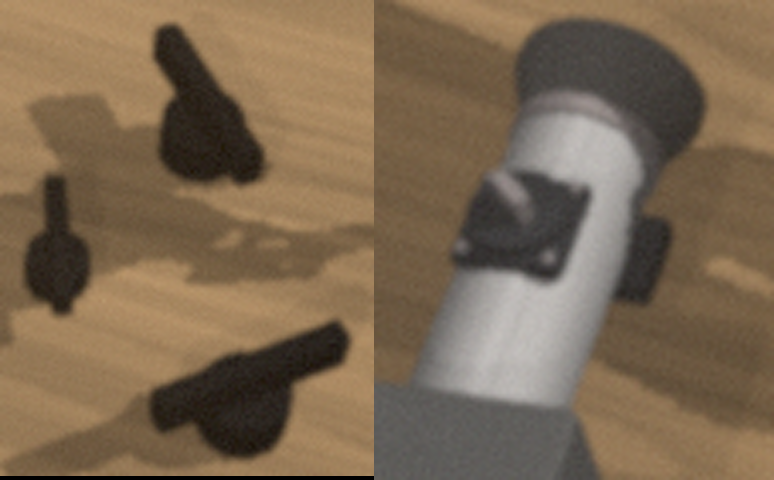

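```bash
cat > fit.py <<'E'
from h import *
from scipy.optimize import minimize
SS=4
def box(cx,cy,a,lx,ly,z0,z1):
    c,s=np.cos(a),np.sin(a)
    return [[cx+c*i*lx/2-s*j*ly/2,cy+s*i*lx/2+c*j*ly/2,z] for i in(-1,1) for j in(-1,1) for z in(z0,z1)]
def cyl(cx,cy,r,z0,z1):
    t=np.linspace(0,2*np.pi,24,endpoint=False);return [[cx+r*np.cos(u),cy+r*np.sin(u),z] for u in t for z in(z0,z1)]
def render(c,parts,shape):
    m=np.zeros((shape[0]*SS,shape[1]*SS),np.uint8)
    for p in parts:
        h=cv2.convexHull(np.round((proj(c,p)+.5)*SS*16).astype(np.int32)-8)
        cv2.fillConvexPoly(m,h,255,shift=4)
    return cv2.resize(m,(shape[1],shape[0]),interpolation=cv2.INTER_AREA)/255.
def fit(cs,masks,model,p0,step):
    def cost(p): return sum(np.abs(render(c,model(p),m.shape)-m).sum() for c,m in zip(cs,masks))
    best=None
    for k in range(3):
        sim=np.vstack([p0]+[np.array(p0)+np.eye(len(p0))[i]*step[i]*(1 if k%2==0 else -1) for i in range(len(p0))])
        r=minimize(cost,p0,method="Nelder-Mead",options=dict(initial_simplex=sim,maxiter=400,xatol=.005,fatol=.01));p0=r.x
    return r.x,r.fun,[m.sum() for m in masks]
def handle(p):
    k=p[3] if len(p)>3 else 1
    return [cyl(p[0],p[1],21*k,0,26*k),box(p[0],p[1],p[2],96*k,14*k,26*k,50*k)]
def soft(img,dark,light): return np.clip((light-img)/(light-dark),0,1)
def roi(m,uv,r):
    o=np.zeros_like(m);u,v=map(int,uv);o[v-r:v+r,u-r:u+r]=m[v-r:v+r,u-r:u+r];return o
E
cat > m1.py <<'E'
from fit import *
t=cam("top");s=cam("scene")
V=[c[0].max(2).astype(float) for c in(t,s)]
print("V handle/wood samples",V[0][312,232],V[0][217,192],V[0][340,260],V[1][258,356],V[1][183,346])
M=[soft(v,45,85) for v in V]
for nm,ut,us,r in (("A",(192,217),(358,254),32),("B",(232,312),(346,172),32),("small",(260,245),(302,213),26)):
    ms=[roi(M[0],ut,r),roi(M[1],us,r)]
    p=back(t,ut,25)[0]
    for a in(0.8,-.8,0):
        x,f,n=fit([t,s],ms,handle,[p[0],p[1],a,1.],[6,6,.4,.1]);print(nm,a,np.round(x,3),round(f,1),np.round(n))
E
python3 m1.py
python3 - <<'E'
from h import *
t=cam("top");s=cam("scene")
# hand-picked tongue in top/scene crops
f=lambda p:(365+(p[0]-390)/3.4-.35,125+p[1]/3.4-.35)
g=lambda p:(105+(p[0]-374)/4-.4,135+p[1]/4-.4)
for p in((556,195),(595,215)):print("top",f(p),back(t,f(p),128)[0])
for p in((497,177),(527,215)):print("scene",g(p),back(s,g(p),128)[0])
sc=np.array([back(t,f(p),106)[0] for p in((515,182),(590,165),(611,240),(535,256))]);print(sc,sc.mean(0))
L=[back(t,f(p),55)[0] for p in((440,110),(490,310))];R=[back(t,f(p),55)[0] for p in((570,110),(625,310))];print(L,R)
for n,c,uv in(("t",t,(418,186)),("s",s,(141,186))):
  print(n);print(c[0][uv[1]-5:uv[1]+7,uv[0]-8:uv[0]+10].max(2))
E
```

```text
V handle/wood samples 49.0 41.0 160.0 33.0 41.0
A 0.8 [513.612 320.912   2.326   1.241] 208.3 [ 891. 1058.]
A -0.8 [513.676 321.199  -0.818   1.246] 208.7 [ 891. 1058.]
A 0 [513.604 321.188  -0.818   1.244] 208.3 [ 891. 1058.]
B 0.8 [316.282 239.302   0.753   1.225] 235.6 [880. 774.]
B -0.8 [315.764 239.463   0.751   1.221] 236.3 [880. 774.]
B 0 [316.008 239.058   0.76    1.224] 232.0 [880. 774.]
small 0.8 [4.50516e+02 1.80400e+02 3.65000e-01 9.06000e-01] 120.7 [390. 389.]
small -0.8 [4.50314e+02 1.80204e+02 3.64000e-01 9.10000e-01] 121.2 [390. 389.]
small 0 [4.50593e+02 1.80603e+02 3.68000e-01 9.15000e-01] 120.7 [390. 389.]
top (413.4735294117647, 182.00294117647059) [ 560.57487195 -124.93031505  128.        ]
top (424.9441176470588, 187.88529411764708) [ 548.35015451 -146.55063951  128.        ]
scene (135.35, 178.85) [ 552.63442054 -147.77188846  128.        ]
scene (142.85, 188.35) [ 569.29271319 -121.41864463  128.        ]
[[ 573.32540399 -109.19703267  106.        ]
 [ 582.60108458 -154.75917755  106.        ]
 [ 537.14094249 -163.51985333  106.        ]
 [ 528.67648966 -117.7
[... 1388 characters left out ...]
 67  63  63  65  62  69]
 [ 57  59  62  76  93 110 129 137 137 126 104  81  62  66  65  62  67  63]
 [ 57  54  61  67  74  98 110 122 121 114  97  78  70  58  62  65  70  65]
 [ 57  54  54  59  70  73  96  99 107 104  97  87  69  66  63  60  66  67]
 [ 53  56  59  51  63  70  81  88  97 101  99  90  80  69  64  69  67  70]
 [ 55  58  55  54  47  56  72  81  89  96 100  90  77  65  66  66  65  66]
 [ 52  56  55  57  55  56  63  77  85 100  91  87  76  65  66  67  68  65]
 [ 57  56  54  53  59  54  54  63  77  91  85  80  71  69  66  65  67  64]
 [ 60  59  60  59  59  58  57  63  69  76  77  71  64  64  70  66  66  67]
 [ 58  61  62  62  64  59  68  61  69  67  63  65  71  63  65  67  64  63]]
```

```bash
cat > m2.py <<'E'
from fit import *
t=cam("top");s=cam("scene")
V=[cv2.GaussianBlur(c[0],(3,3),.5).max(2).astype(float) for c in(t,s)]
def hm(p): return [cyl(p[0],p[1],p[4]/2,0,26),box(p[0],p[1],p[2],p[3],p[5],26,50)]
for lo,hi in((45,75),(45,95),(40,110)):
  M=[soft(v,lo,hi) for v in V]
  ms=[roi(M[0],(260,245),24),roi(M[1],(302,213),24)]
  for nm,i in(("both",[0,1]),("top",[0]),("scene",[1])):
    cs=[(t,s)[j] for j in i];mm=[ms[j] for j in i]
    x,f,n=fit(cs,mm,handle,[450,180,.365],[4,4,.2]);print(nm,lo,hi,np.round(x,2),round(f,1),np.round(n))
  x,f,n=fit((t,s),ms,hm,[450,180,.365,96,42,14],[4,4,.2,8,4,2]);print("free",np.round(x,2),round(f,1))
print((V[0][228:262,250:272]).astype(int))
# tongue
ms=[]
for v,uv,r in((V[0],(419,186),11),(V[1],(139,184),11)):
    ms.append(roi(np.clip((v-66)/(105-66),0,1),uv,r))
tg=lambda p:[box(p[0],p[1],p[2],24,8,110,128)]
for nm,i in(("both",[0,1]),("top",[0]),("scene",[1])):
    x,f,n=fit([(t,s)[j] for j in i],[ms[j] for j in i],tg,[555,-136,1.05],[4,4,.2]);print("tongue",nm,np.round(x,3),round(f,1),np.round(n))
E
python3 m2.py
```

```text
both 45 75 [4.5078e+02 1.8027e+02 3.3000e-01] 280.2 [362. 360.]
top 45 75 [4.5059e+02 1.7983e+02 3.8000e-01] 128.6 [362.]
scene 45 75 [4.5198e+02 1.7921e+02 3.0000e-01] 147.1 [360.]
free [4.5142e+02 1.8108e+02 3.9000e-01 8.9190e+01 3.7170e+01 8.4600e+00] 82.2
both 45 95 [4.5135e+02 1.8037e+02 3.5000e-01] 202.9 [396. 407.]
top 45 95 [4.5178e+02 1.8213e+02 3.9000e-01] 95.9 [396.]
scene 45 95 [4.4983e+02 1.7901e+02 3.3000e-01] 101.1 [407.]
free [4.5100e+02 1.8103e+02 3.8000e-01 8.9960e+01 3.8840e+01 1.0010e+01] 90.5
both 40 110 [4.5062e+02 1.8074e+02 3.6000e-01] 229.9 [395. 424.]
top 40 110 [4.5134e+02 1.8139e+02 3.7000e-01] 101.3 [395.]
scene 40 110 [4.497e+02 1.798e+02 3.500e-01] 123.4 [424.]
free [4.5081e+02 1.8078e+02 3.8000e-01 8.9310e+01 3.9150e+01 1.0980e+01] 163.1
[[ 63  49  47  45  46  66 109 144 155 156 156 156 156 156 156 157 152 140
  131 124 121 120]
 [ 81  53  48  46  46  54  91 136 154 158 157 158 157 158 158 157 155 148
  139 129 123 121]
 [104  63  48  47  45  48  76 122 151 160 160 159 159 158 154 153 149 139
  132 126 123 123]
 [122  79  53  47  45  46  62 105 145 159
[... 2308 characters left out ...]
5 114 114 114 113 102  75  50  44  42  43  45  65
   98 117 123 124]
 [115 115 115 114 114 114 114 114 116 115 108  83  55  45  43  43  44  53
   84 112 123 125]
 [115 114 115 115 116 115 116 115 116 116 111  91  62  45  43  44  43  46
   70 103 121 125]
 [114 115 115 114 115 115 115 115 115 116 114 102  75  51  44  43  42  44
   56  86 113 123]
 [114 114 113 113 113 114 113 114 113 114 114 108  88  60  46  44  43  43
   48  71 103 119]
 [114 113 113 113 113 112 112 113 113 113 114 113 101  74  50  43  42  43
   44  57  88 113]]
tongue both [ 555.732 -138.221    1.046] 208.0 [128. 229.]
tongue top [ 556.03  -138.024    1.067] 34.8 [128.]
tongue scene [ 542.833 -157.059    1.911] 125.6 [229.]
```

```bash
cat > m3.py <<'E'
from fit import *
t=cam("top");s=cam("scene")
V=[c[0].max(2).astype(float) for c in(t,s)]
M=[soft(v,60,100) for v in V]
def hm(p):
    k=p[6];return [cyl(p[0],p[1],p[4]/2,0,26*k),box(p[0],p[1],p[2],p[3],p[5],26*k,50*k)]
for nm,ut,us,r,p0 in (("A",(192,217),(358,254),32,[513,321,-.818]),("B",(232,312),(346,172),32,[316,239,.755]),("small",(260,245),(302,213),26,[451,180,.37])):
    ms=[roi(M[0],ut,r),roi(M[1],us,r)]
    for k0 in(.9,1.3):
        x,f,n=fit((t,s),ms,hm,p0+[96*k0,42*k0,14*k0,k0],[4,4,.2,8,4,2,.1]);print(nm,np.round(x,2),round(f,1),np.round(n))
    for c,m in((t,ms[0]),(s,ms[1])):
        x,f,n=fit([c],[m],handle,x[:3].tolist()+[1.],[4,4,.2,.1]);print("  scale fit",np.round(x,2),round(f,1))
print("A pix");print(V[1][235:245,360:392].astype(int)[:3])
E
python3 m3.py
```

```text
A [513.86 321.07  -0.82 123.51  53.68  13.15   1.35] 87.7 [ 940. 1136.]
A [513.88 320.9   -0.81 122.94  53.71  13.56   1.33] 88.6 [ 940. 1136.]
  scale fit [513.79 321.45  -0.83   1.29] 63.4
  scale fit [513.14 320.64  -0.81   1.25] 92.1
B [316.25 239.83   0.75 123.01  54.77  14.3    1.26] 102.6 [968. 850.]
B [316.39 239.95   0.75 123.66  54.89  14.23   1.27] 101.0 [968. 850.]
  scale fit [316.85 240.2    0.78   1.29] 64.4
  scale fit [315.94 238.24   0.75   1.25] 73.8
small [4.5100e+02 1.8092e+02 3.8000e-01 9.1700e+01 4.0340e+01 1.1510e+01
 1.0100e+00] 66.0 [436. 463.]
small [4.5120e+02 1.8092e+02 3.8000e-01 9.0460e+01 4.0430e+01 1.1480e+01
 1.0300e+00] 65.9 [436. 463.]
  scale fit [4.5147e+02 1.8140e+02 3.7000e-01 9.6000e-01] 30.2
  scale fit [4.4930e+02 1.7966e+02 3.6000e-01 9.5000e-01] 28.3
A pix
[[159 155 159 159 157 158 158 160 161 161 163 163 162 160 163 157 153 141
  136 117 100  76  66  59  74 104 134 154 163 160 157 154]
 [156 156 157 157 156 158 158 158 157 160 158 157 155 155 144 138 121 106
   94  81  59  48  46  38  48  75 110 139 158 163 164 161]
 [158 159 159 155 158 157 159 156 153 154 152 148 133 123 112  96  81  64
   50  48  41  38  45  42  42  56  85 124 146 162 161 169]]
```

```bash
python3 -m crank '[{"x":-32.3,"y":-29.7},{"x":-32.3,"y":-29.7},{"x":-32.3,"y":-29.7},{"x":-32.3,"y":-29.7},{"x":-32.3,"y":-29.7},{"x":-32.3,"y":-29.7},{"x":-32.3,"y":-29.7},{"x":-32.3,"y":-29.7},{"x":-32.2,"y":-29.8},{"x":-32.2,"y":-29.8},{"x":-32.2,"y":-29.8},{"x":-32.2,"y":-29.8,"hand":60}]' 60
python3 -m crank '[{"spin":0.14},{"spin":0.14},{"spin":0.14},{"spin":0.14},{"spin":0.14},{"spin":0.14},{"spin":0.14},{"spin":0.14},{"spin":0.14},{"spin":0.14},{"spin":0.14},{"spin":0.14},{"spin":0.14},{"spin":0.14},{"spin":0.14},{"spin":0.14},{"spin":0.14},{"spin":0.11}]'
cat > st.py <<'E'
from h import *
s=env.read_state();R=s["ee_rot"]
print("t",round(s["time"],2),"pos",np.round(s["position"],2),"yaw y",round(np.arctan2(R[1,1],R[0,1]),4),"tilt",np.round(R[:2,2],4),"F",np.round(s["contact_force"],2),"M",np.round(s["moment"],3),"w",round(s["grip_width"],2),round(s["finger_force"],1),"q6",round(s["qpos"][5],3))
import sys
if len(sys.argv)>1:
    d=np.array([float(v) for v in sys.argv[1:4]])-s["position"];print("tool delta",np.round(R.T@d,2))
    if len(sys.argv)>4: print("spin",round(-(float(sys.argv[4])-np.arctan2(R[1,1],R[0,1])),4))
E
python3 st.py 450.5 180.5 28.5 -1.19
```

```text
t 0.6 pos [171.37 627.02 231.37] yaw y 1.304 tilt [-0.  0.] F [ 0.02 -0.11  0.52] M [-0.033  0.001  0.02 ] w 85.46 0.0 q6 -0.083
tool delta [-386.98 -357.15  202.84]
spin 2.494invalid input
invalid input
```

```bash
python3 -m crank '[{"x":-32.2,"y":-29.8,"z":0,"spin":0,"hand":85}]'; python3 -m crank --help; python3 st.py
```

```text
time: 0.7
position: [193.2, 591.6, 231.0]
ee_rot: [[-0.966, 0.26, -0.001], [0.26, 0.966, 0.001], [0.001, 0.001, -1.0]]
contact_force: [1.0, -1.1, 0.4]
grip_width: 85.2
finger_force: 0.0
t 0.7 pos [193.18 591.62 231.03] yaw y 1.308 tilt [-0.0007  0.0011] F [ 1.04 -1.1   0.43] M [-0.021 -0.045  0.008] w 85.18 0.0 q6 -0.14invalid input: not JSON, or not a number
```

All keys are needed.

```bash
python3 -m crank '[{"x":-32.3,"y":-29.7,"z":0,"spin":0,"hand":85},{"x":-32.3,"y":-29.7,"z":0,"spin":0,"hand":85},{"x":-32.3,"y":-29.7,"z":0,"spin":0,"hand":85},{"x":-32.3,"y":-29.7,"z":0,"spin":0,"hand":85},{"x":-32.3,"y":-29.7,"z":0,"spin":0,"hand":85},{"x":-32.3,"y":-29.7,"z":0,"spin":0,"hand":85},{"x":-32.3,"y":-29.7,"z":0,"spin":0,"hand":85},{"x":-32.3,"y":-29.7,"z":0,"spin":0,"hand":85},{"x":-32.2,"y":-29.8,"z":0,"spin":0,"hand":85},{"x":-32.2,"y":-29.8,"z":0,"spin":0,"hand":60},{"x":-32.2,"y":-29.8,"z":0,"spin":0,"hand":60}]' 60
python3 -m crank '[{"x":0,"y":0,"z":0,"spin":0.14,"hand":60},{"x":0,"y":0,"z":5,"spin":0.14,"hand":60},{"x":0,"y":0,"z":5,"spin":0.14,"hand":60},{"x":0,"y":0,"z":5,"spin":0.14,"hand":60},{"x":0,"y":0,"z":5,"spin":0.14,"hand":60},{"x":0,"y":0,"z":5,"spin":0.14,"hand":60},{"x":0,"y":0,"z":5,"spin":0.14,"hand":60},{"x":0,"y":0,"z":5,"spin":0.14,"hand":60},{"x":0,"y":0,"z":5,"spin":0.14,"hand":60},{"x":0,"y":0,"z":5,"spin":0.14,"hand":60},{"x":0,"y":0,"z":5,"spin":0.14,"hand":60},{"x":0,"y":0,"z":5,"spin":0.14,"hand":60},{"x":0,"y":0,"z":5,"spin":0.14,"hand":60},{"x":0,"y":0,"z":5,"spin":0.14,"hand":60},{"x":0,"y":0,"z":5,"spin":0.14,"hand":60},{"x":0,"y":0,"z":5,"spin":0.14,"hand":60},{"x":0,"y":0,"z":5,"spin":0.14,"hand":60},{"x":0,"y":0,"z":0,"spin":0.11,"hand":60},{"x":0,"y":0,"z":0,"spin":0,"hand":60}]'
python3 st.py 450.5 180.5 28.5 -1.19
```

```text
time: 1.8
position: [451.5, 179.1, 231.7]
ee_rot: [[-0.965, 0.264, 0.001], [0.264, 0.965, 0.0], [-0.001, 0.001, -1.0]]
contact_force: [0.9, 1.0, -0.5]
grip_width: 60.2
finger_force: 0.0
time: 3.7
position: [450.8, 180.7, 151.3]
ee_rot: [[0.927, 0.376, -0.0], [0.376, -0.927, -0.0], [-0.0, -0.0, -1.0]]
contact_force: [0.5, -0.4, 0.3]
grip_width: 60.2
finger_force: 0.0
t 3.7 pos [450.76 180.69 151.27] yaw y -1.1858 tilt [-0.0001 -0.    ] F [ 0.47 -0.41  0.28] M [ 0.015 -0.011  0.039] w 60.17 0.0 q6 1.456
tool delta [-3.0000e-01  8.0000e-02  1.2277e+02]
spin 0.0042
```

```bash
python3 -m crank '[{"x":0,"y":0,"z":17,"spin":0,"hand":60},{"x":0,"y":0,"z":17,"spin":0,"hand":60},{"x":0,"y":0,"z":17,"spin":0,"hand":60},{"x":0,"y":0,"z":17,"spin":0,"hand":60},{"x":0,"y":0,"z":17,"spin":0,"hand":60},{"x":0,"y":0,"z":17,"spin":0,"hand":60},{"x":0,"y":0,"z":13,"spin":0,"hand":60},{"x":0,"y":0,"z":7,"spin":0,"hand":60},{"x":0,"y":0,"z":0,"spin":0,"hand":60},{"x":0,"y":0,"z":0,"spin":0,"hand":25},{"x":0,"y":0,"z":0,"spin":0,"hand":25},{"x":0,"y":0,"z":0,"spin":0,"hand":25}]' 60; python3 st.py 450.5 180.5 28.5 -1.19
python3 - <<'E'
from h import *
a=cam("top")[0][190:300,205:315];b=cam("scene")[0][155:265,250:360]
cv2.imwrite("pics/g1.png",cv2.resize(np.hstack([a,b]),None,fx=3.6,fy=3.6,interpolation=cv2.INTER_CUBIC)[:,:,::-1])
E
```

```text
time: 4.9
position: [451.5, 180.9, 30.2]
ee_rot: [[0.927, 0.376, 0.002], [0.376, -0.927, 0.0], [0.002, 0.0, -1.0]]
contact_force: [-0.4, 0.7, 0.0]
grip_width: 25.5
finger_force: 0.0
t 4.9 pos [451.48 180.9   30.19] yaw y -1.1858 tilt [0.0016 0.0004] F [-0.39  0.7   0.03] M [-0.032  0.012 -0.013] w 25.47 0.0 q6 1.456
tool delta [-1.06 -0.    1.68]
spin 0.0042
```

View pics/g1.png

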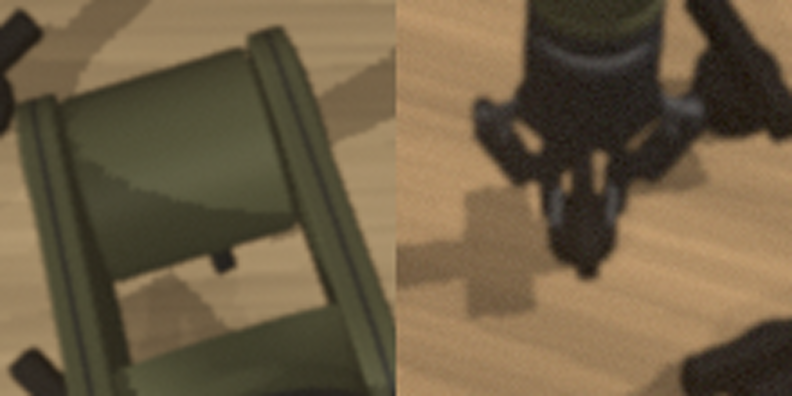

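The fingers straddle the bar, centred, with the bar visible between them. Close and lift.

```bash
python3 -m crank '[{"x":0,"y":0,"z":1,"spin":0,"hand":15},{"x":0,"y":0,"z":0,"spin":0,"hand":5},{"x":0,"y":0,"z":0,"spin":0,"hand":5},{"x":0,"y":0,"z":0,"spin":0,"hand":5},{"x":0,"y":0,"z":0,"spin":0,"hand":5},{"x":0,"y":0,"z":0,"spin":0,"hand":5}]' 70; python3 st.py
python3 -m crank '[{"x":0,"y":0,"z":-5,"spin":0,"hand":5},{"x":0,"y":0,"z":-20,"spin":0,"hand":5},{"x":0,"y":0,"z":-25,"spin":0,"hand":5},{"x":0,"y":0,"z":-25,"spin":0,"hand":5},{"x":0,"y":0,"z":-25,"spin":0,"hand":5},{"x":0,"y":0,"z":-25,"spin":0,"hand":5},{"x":0,"y":0,"z":-25,"spin":0,"hand":5},{"x":0,"y":0,"z":-25,"spin":0,"hand":5},{"x":0,"y":0,"z":-10,"spin":0,"hand":5},{"x":0,"y":0,"z":0,"spin":0,"hand":5}]'; python3 st.py 556 -138 215 -0.504
python3 - <<'E'
from h import *
a=cam("scene")[0]
cv2.imwrite("pics/g2.png",a[:,:,::-1])
E
```

```text
time: 5.6
position: [451.3, 180.9, 28.8]
ee_rot: [[0.927, 0.375, 0.001], [0.375, -0.927, 0.0], [0.001, 0.0, -1.0]]
contact_force: [0.7, 0.7, 4.9]
grip_width: 13.1
finger_force: 70.0
t 5.6 pos [451.31 180.91  28.85] yaw y -1.1859 tilt [0.001  0.0003] F [0.73 0.7  4.93] M [0.12  0.107 0.019] w 13.13 70.0 q6 1.457
time: 6.6
position: [451.2, 180.8, 214.2]
ee_rot: [[0.927, 0.375, 0.002], [0.375, -0.927, 0.0], [0.002, 0.0, -1.0]]
contact_force: [0.2, -0.7, -1.1]
grip_width: 12.9
finger_force: 69.2
t 6.6 pos [451.24 180.81 214.22] yaw y -1.186 tilt [0.0019 0.0004] F [ 0.24 -0.7  -1.13] M [ 0.01  -0.016  0.009] w 12.9 69.2 q6 1.457
tool delta [-22.57 334.82  -0.72]
spin -0.682
```

View pics/g2.png

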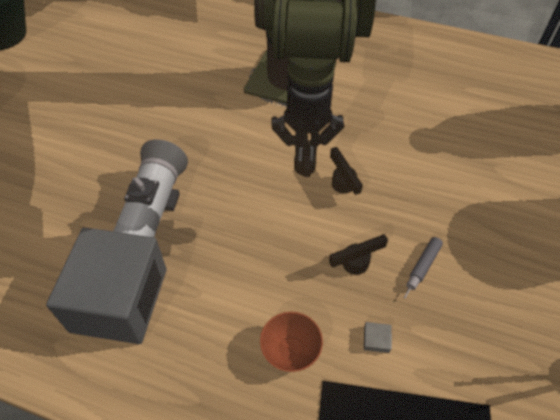

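```bash
cat > ov.py <<'E'
from fit import *
t=cam("top");s=cam("scene")
I=[cv2.imread("pics/top0.png"),cv2.imread("pics/scene0.png")]
out=[]
for c,im,uv in((t,I[0],(419,186)),(s,I[1],(140,184))):
    k=13;u,v=uv[0]-15,uv[1]-19
    z=cv2.resize(im[v:v+38,u:u+30],None,fx=k,fy=k,interpolation=cv2.INTER_NEAREST)
    z=cv2.convertScaleAbs(z,alpha=1.5)
    B=np.array(box(556,-138,1.067,24,8,110,128))
    q=((proj(c,B)-[u,v]+.5)*k).astype(int)
    for i in range(8):
        for j in range(i):
            if bin(i^j).count("1")==1: cv2.line(z,tuple(map(int,q[i])),tuple(map(int,q[j])),(0,255,0) if i&j&1 else (0,0,255),1)
    out.append(z)
cv2.imwrite("pics/ov1.png",np.hstack(out))
E
python3 ov.py
```

```text
(no output)
```

View pics/ov1.png

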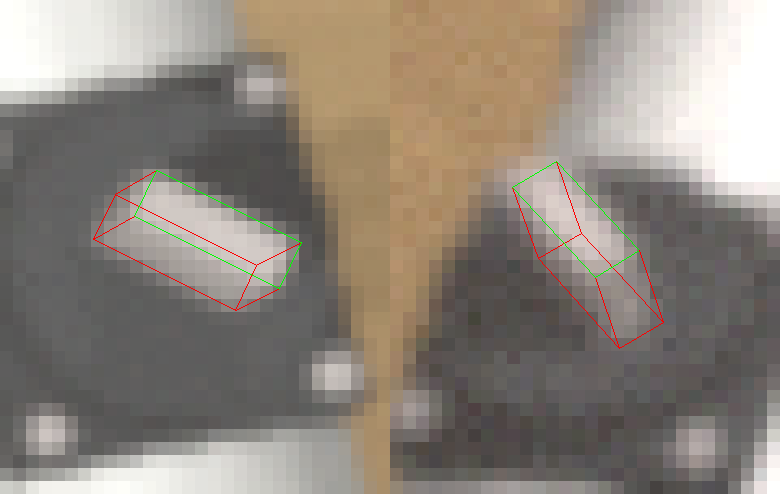

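```bash
python3 -m crank '[{"x":-1.2,"y":17.8,"z":0,"spin":0,"hand":5},{"x":-2,"y":30,"z":0,"spin":0,"hand":5},{"x":-2,"y":30,"z":0,"spin":0,"hand":5},{"x":-2,"y":30,"z":0,"spin":0,"hand":5},{"x":-2,"y":30,"z":0,"spin":0,"hand":5},{"x":-2,"y":30,"z":0,"spin":0,"hand":5},{"x":-2,"y":30,"z":0,"spin":0,"hand":5},{"x":-2,"y":30,"z":0,"spin":0,"hand":5},{"x":-2,"y":30,"z":0,"spin":0,"hand":5},{"x":-2,"y":30,"z":0,"spin":0,"hand":5},{"x":-2,"y":30,"z":0,"spin":0,"hand":5},{"x":-1.2,"y":17,"z":0,"spin":0,"hand":5},{"x":0,"y":0,"z":0,"spin":0,"hand":5}]' 70
python3 -m crank '[{"x":0,"y":0,"z":5,"spin":-0.11,"hand":5},{"x":0,"y":0,"z":5,"spin":-0.11,"hand":5},{"x":0,"y":0,"z":5,"spin":-0.11,"hand":5},{"x":0,"y":0,"z":5,"spin":-0.11,"hand":5},{"x":0,"y":0,"z":5,"spin":-0.11,"hand":5},{"x":0,"y":0,"z":3,"spin":-0.11,"hand":5},{"x":0,"y":0,"z":0,"spin":-0.11,"hand":5},{"x":0,"y":0,"z":0,"spin":-0.11,"hand":5},{"x":0,"y":0,"z":0,"spin":0,"hand":5},{"x":0,"y":0,"z":0,"spin":0,"hand":5}]'
python3 st.py 556 -138 157 -0.304
python3 - <<'E'
from h import *
s=cam("scene")[0][100:235,75:210];t=cam("top")[0][115:250,350:485]
cv2.imwrite("pics/n1.png",cv2.convertScaleAbs(cv2.resize(np.hstack([t,s]),None,fx=2.9,fy=2.9,interpolation=cv2.INTER_CUBIC)[:,:,::-1],alpha=1.4))
E
```

```text
time: 8.05
position: [555.4, -139.4, 211.6]
ee_rot: [[0.928, 0.373, -0.003], [0.373, -0.928, 0.001], [-0.002, -0.002, -1.0]]
contact_force: [-0.6, 0.7, -1.6]
grip_width: 12.7
finger_force: 69.2
time: 9.05
position: [555.4, -137.0, 184.8]
ee_rot: [[0.303, 0.953, -0.001], [0.953, -0.303, 0.001], [0.0, -0.001, -1.0]]
contact_force: [-0.1, 0.3, -2.4]
grip_width: 12.3
finger_force: 69.2
t 9.05 pos [ 555.37 -137.04  184.83] yaw y -0.3074 tilt [-0.0009  0.0006] F [-0.07  0.29 -2.42] M [-0.011  0.009  0.037] w 12.35 69.2 q6 -0.029
tool delta [-0.73  0.92 27.83]
spin -0.0034
```

View pics/n1.png

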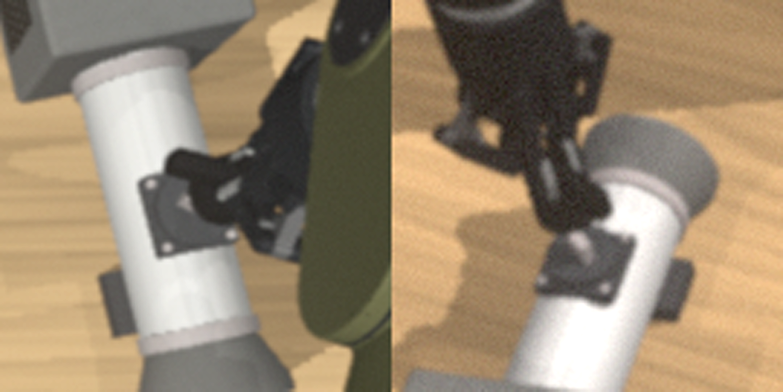

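```bash
python3 -m crank '[{"x":-0.7,"y":0.9,"z":5,"spin":0,"hand":5},{"x":0,"y":0,"z":5,"spin":0,"hand":5},{"x":0,"y":0,"z":5,"spin":0,"hand":5},{"x":0,"y":0,"z":5,"spin":0,"hand":5},{"x":0,"y":0,"z":4,"spin":0,"hand":5},{"x":0,"y":0,"z":0,"spin":0,"hand":5},{"x":0,"y":0,"z":0,"spin":0,"hand":5}]'; python3 st.py 556 -138 152 -0.304
python3 -m crank '[{"x":0,"y":0,"z":2,"spin":0,"hand":5},{"x":0,"y":0,"z":0,"spin":0,"hand":5}]' >/dev/null;python3 st.py 556 -138 152 -0.304
python3 -m crank '[{"x":0,"y":0,"z":2,"spin":0,"hand":5},{"x":0,"y":0,"z":0,"spin":0,"hand":5}]' >/dev/null;python3 st.py 556 -138 152 -0.304
python3 -m crank '[{"x":0,"y":0,"z":2,"spin":0,"hand":5},{"x":0,"y":0,"z":0,"spin":0,"hand":5}]'>/dev/null;python3 st.py 556 -138 152 -0.304
```

```text
time: 9.85
position: [556.4, -139.0, 161.2]
ee_rot: [[0.301, 0.954, -0.0], [0.954, -0.301, 0.0], [0.0, -0.0, -1.0]]
contact_force: [0.5, -0.5, -1.8]
grip_width: 12.3
finger_force: 69.2
t 9.85 pos [ 556.36 -138.96  161.19] yaw y -0.3061 tilt [-0.0002  0.0001] F [ 0.52 -0.47 -1.81] M [-0.031 -0.061 -0.013] w 12.34 69.2 q6 -0.032
tool delta [ 0.8  -0.63  9.19]
spin -0.0021
t 10.05 pos [ 556.39 -138.93  159.31] yaw y -0.306 tilt [ 0.0001 -0.    ] F [ 0.26 -0.02 -1.52] M [ 0.003  0.034 -0.027] w 12.57 69.2 q6 -0.032
tool delta [ 0.77 -0.65  7.31]
spin -0.002
t 10.25 pos [ 556.26 -138.91  157.12] yaw y -0.306 tilt [-0.0003  0.0001] F [-1.57 -0.68 -2.03] M [-0.064  0.004  0.042] w 12.4 69.2 q6 -0.032
tool delta [ 0.78 -0.52  5.12]
spin -0.002
t 10.45 pos [ 556.19 -138.89  154.97] yaw y -0.306 tilt [-0.0005  0.0002] F [ 0.   -0.29 -1.  ] M [-0.014  0.035 -0.014] w 12.55 69.2 q6 -0.032
tool delta [ 0.79 -0.45  2.97]
spin -0.002
```

```bash
for i in 1 2; do :; done; python3 -m crank '[{"x":0.8,"y":-0.4,"z":1,"spin":0,"hand":5},{"x":0,"y":0,"z":0,"spin":0,"hand":5}]' >/dev/null;python3 st.py 556 -138 150
python3 -m crank '[{"x":0,"y":0,"z":1,"spin":0,"hand":5},{"x":0,"y":0,"z":0,"spin":0,"hand":5}]' >/dev/null;python3 st.py 556 -138 150
python3 -m crank '[{"x":0,"y":0,"z":1,"spin":0,"hand":5},{"x":0,"y":0,"z":0,"spin":0,"hand":5}]' >/dev/null;python3 st.py 556 -138 150
```

```text
t 10.65 pos [ 556.16 -137.91  154.15] yaw y -0.3059 tilt [-0.0003  0.0001] F [-0.03  0.29 -2.04] M [-0.025 -0.062 -0.003] w 12.57 69.2 q6 -0.031
tool delta [-0.13 -0.12  4.15]
t 10.85 pos [ 556.18 -138.03  153.2 ] yaw y -0.306 tilt [-0.0002  0.    ] F [ 0.24 -0.3  -1.73] M [ 0.01  -0.04   0.008] w 12.53 69.2 q6 -0.031
tool delta [-0.02 -0.18  3.2 ]
t 11.05 pos [ 556.15 -138.03  152.14] yaw y -0.306 tilt [-0.0003  0.0001] F [-0.57  0.59 -1.26] M [-0.027  0.028 -0.018] w 12.43 69.2 q6 -0.031
tool delta [-0.01 -0.16  2.14]
```

```bash
python3 -m crank '[{"x":0,"y":0,"z":0.7,"spin":0,"hand":5},{"x":0,"y":0,"z":0,"spin":0,"hand":5}]' >/dev/null;python3 st.py
python3 -m crank '[{"x":0,"y":0,"z":0.5,"spin":0,"hand":5},{"x":0,"y":0,"z":0,"spin":0,"hand":5}]' >/dev/null;python3 st.py
python3 -m crank '[{"x":0,"y":0,"z":0.4,"spin":0,"hand":5},{"x":0,"y":0,"z":0,"spin":0,"hand":5}]' >/dev/null;python3 st.py
```

```text
t 11.25 pos [ 556.17 -138.05  151.49] yaw y -0.306 tilt [-0.0002  0.    ] F [-0.04 -0.69 -2.34] M [0.021 0.012 0.023] w 13.02 69.2 q6 -0.031
t 11.45 pos [ 556.21 -138.07  151.05] yaw y -0.3061 tilt [-0.0001  0.    ] F [-0.61 -0.1  -2.  ] M [ 0.025 -0.003 -0.013] w 12.79 69.2 q6 -0.031
t 11.65 pos [ 556.32 -138.09  150.84] yaw y -0.306 tilt [ 0.0002 -0.0001] F [-0.7   0.51 -1.9 ] M [ 0.03  -0.033 -0.005] w 12.22 69.3 q6 -0.031
```

```bash
python3 -m crank '[{"x":0,"y":0,"z":0.4,"spin":0,"hand":5},{"x":0,"y":0,"z":0,"spin":0,"hand":5}]' >/dev/null;python3 st.py
python3 -m crank '[{"x":0,"y":0,"z":0.4,"spin":0,"hand":5},{"x":0,"y":0,"z":0,"spin":0,"hand":5}]' >/dev/null;python3 st.py
python3 -m crank '[{"x":0,"y":0,"z":0.4,"spin":0,"hand":5},{"x":0,"y":0,"z":0,"spin":0,"hand":5}]' >/dev/null;python3 st.py
```

```text
t 11.85 pos [ 556.54 -138.18  150.78] yaw y -0.306 tilt [ 0.0008 -0.0003] F [-0.12 -0.59  0.32] M [0.007 0.002 0.028] w 12.81 69.5 q6 -0.031
t 12.05 pos [ 556.74 -138.22  150.71] yaw y -0.306 tilt [ 0.0013 -0.0005] F [-0.18  0.5   2.66] M [ 0.017  0.066 -0.026] w 12.52 69.8 q6 -0.031
t 12.25 pos [ 556.88 -138.31  150.66] yaw y -0.3061 tilt [ 0.0017 -0.0006] F [-0.34 -1.    3.91] M [-0.001  0.178 -0.037] w 12.57 70.1 q6 -0.031
```

```bash
python3 -m crank '[{"x":-0.2,"y":-0.6,"z":0.1,"spin":0,"hand":5},{"x":0,"y":0,"z":0,"spin":0.02,"hand":5},{"x":0,"y":0,"z":0,"spin":0.02,"hand":5},{"x":0,"y":0,"z":0,"spin":0.02,"hand":5},{"x":0,"y":0,"z":0,"spin":0.02,"hand":5}]' >/dev/null;python3 st.py
python3 -m crank '[{"x":0,"y":0,"z":0,"spin":0.02,"hand":5},{"x":0,"y":0,"z":0,"spin":0.02,"hand":5},{"x":0,"y":0,"z":0,"spin":0.02,"hand":5}]' >/dev/null;python3 st.py
python3 -m crank '[{"x":0,"y":0,"z":0,"spin":0.02,"hand":5},{"x":0,"y":0,"z":0,"spin":0.02,"hand":5},{"x":0,"y":0,"z":0,"spin":0.02,"hand":5}]' >/dev/null;python3 st.py
```

```text
t 12.75 pos [ 556.33 -138.39  150.51] yaw y -0.3871 tilt [ 0.0019 -0.0008] F [ 0.52 -0.05  5.08] M [-0.004  0.024  0.043] w 12.57 70.2 q6 0.05
t 13.05 pos [ 556.21 -138.39  150.42] yaw y -0.4471 tilt [ 0.0016 -0.0008] F [ 0.34 -0.9   5.06] M [-0.084  0.02  -0.025] w 12.67 70.2 q6 0.11
t 13.35 pos [ 554.78 -137.81  148.19] yaw y -0.5074 tilt [-0.0021  0.0007] F [ 0.04  0.23 -2.39] M [-0.014 -0.014  0.001] w 12.68 69.2 q6 0.17
```

```bash
python3 -m crank '[{"x":0.2,"y":0.5,"z":1,"spin":0,"hand":5},{"x":0.1,"y":0.4,"z":1,"spin":0,"hand":5},{"x":0,"y":0,"z":1,"spin":0,"hand":5},{"x":0,"y":0,"z":0,"spin":0,"hand":5}]' >/dev/null;python3 st.py
python3 -m crank '[{"x":0,"y":0,"z":1,"spin":0,"hand":5},{"x":0,"y":0,"z":1,"spin":0,"hand":5},{"x":0,"y":0,"z":0,"spin":0,"hand":5}]' >/dev/null;python3 st.py
```

```text
t 13.75 pos [ 555.97 -138.02  145.65] yaw y -0.5058 tilt [-0.0017  0.0005] F [-0.69 -0.4  -1.61] M [0.108 0.17  0.013] w 12.42 69.1 q6 0.169
t 14.05 pos [ 556.11 -137.92  144.12] yaw y -0.5059 tilt [-0.0012  0.0007] F [-2.25  1.08 -1.89] M [0.343 0.522 0.011] w 12.76 69.3 q6 0.169
```

```bash
python3 -m crank '[{"x":0,"y":-0.5,"z":0.5,"spin":0,"hand":5},{"x":0,"y":0,"z":0.5,"spin":0,"hand":5},{"x":0,"y":0,"z":0,"spin":0,"hand":5}]' >/dev/null;python3 st.py
python3 -m crank '[{"x":0,"y":0,"z":1,"spin":0,"hand":5},{"x":0,"y":0,"z":1,"spin":0,"hand":5},{"x":0,"y":0,"z":0,"spin":0,"hand":5}]' >/dev/null;python3 st.py
```

```text
t 14.35 pos [ 556.04 -137.95  143.44] yaw y -0.5061 tilt [-0.0001  0.0001] F [-2.5   0.36 -0.43] M [ 0.285  0.415 -0.022] w 12.86 69.3 q6 0.169
t 14.65 pos [ 556.02 -137.94  141.18] yaw y -0.506 tilt [-0.0002  0.0001] F [-2.04  0.63 -1.12] M [ 0.343  0.414 -0.021] w 12.75 69.4 q6 0.169
```

```bash
python3 -m crank '[{"x":0,"y":-0.3,"z":1,"spin":0,"hand":5},{"x":0,"y":0,"z":0.8,"spin":0,"hand":5},{"x":0,"y":0,"z":0,"spin":0,"hand":5}]' >/dev/null;python3 st.py
python3 -m crank '[{"x":0,"y":0,"z":0.5,"spin":0,"hand":5},{"x":0,"y":0,"z":0,"spin":0,"hand":5}]' >/dev/null;python3 st.py
python3 -m crank '[{"x":0,"y":0,"z":0.5,"spin":0,"hand":5},{"x":0,"y":0,"z":0,"spin":0,"hand":5}]' >/dev/null;python3 st.py
python3 -m crank '[{"x":0,"y":0,"z":0.5,"spin":0,"hand":5},{"x":0,"y":0,"z":0,"spin":0,"hand":5}]' >/dev/null;python3 st.py
```

```text
t 14.95 pos [ 555.97 -137.94  139.48] yaw y -0.506 tilt [ 0.0004 -0.0002] F [-0.07  0.9  -1.23] M [0.184 0.242 0.   ] w 12.56 69.2 q6 0.169
t 15.15 pos [ 555.98 -137.94  139.12] yaw y -0.506 tilt [ 0.0004 -0.0002] F [-0.62  1.23 -1.46] M [0.216 0.29  0.042] w 12.61 69.3 q6 0.169
t 15.35 pos [ 555.97 -137.94  138.88] yaw y -0.506 tilt [ 0.0003 -0.0002] F [-1.74  0.3   0.18] M [ 0.207  0.345 -0.027] w 12.63 69.6 q6 0.169
t 15.55 pos [ 555.97 -137.94  138.84] yaw y -0.506 tilt [ 0.0003 -0.0002] F [-3.84  1.61  4.88] M [0.247 0.754 0.059] w 12.69 69.9 q6 0.169
```

```bash
cat > duct.py <<'E'
from h import *
for n,r0,r1,w0,w1 in(("top",150,235,370,450),("scene",158,230,105,190)):
    c=cam(n);im=cv2.imread(f"pics/{n}0.png");hsv=cv2.cvtColor(im,cv2.COLOR_BGR2HSV).astype(float)
    S,Vv=hsv[...,1],hsv[...,2];m=((S<45)&(Vv>95)).astype(np.uint8)
    pts=[[],[]]
    for v in range(r0,r1):
        u=np.flatnonzero(m[v,w0:w1])+w0
        if len(u)>15: pts[0].append((u[0]-.5,v));pts[1].append((u[-1]+.5,v))
    nn=[]
    for P in pts:
        P=np.array(P,float);k=np.ones(len(P),bool)
        for _ in range(8):
            a=np.polyfit(P[k,1],P[k,0],1);r=P[:,0]-np.polyval(a,P[:,1]);k=np.abs(r-np.median(r[k]))<max(.6,1.5*r[k].std())
        v=np.array([r0,r1]);q=np.c_[np.polyval(a,v),v];print(n,np.round(q,1).tolist(),k.sum(),len(P),round(r[k].std(),2))
        d=back(c,q,0)-c[4][:3,3];x=np.cross(d[0],d[1]);nn.append(x/np.linalg.norm(x))
    ax=np.cross(*nn);ax/=np.linalg.norm(ax)*np.sign(ax[0]);print(n,np.round(ax,3),"yaw",np.arctan2(ax[1],ax[0]))
    o=c[4][:3,3];b=[-0]; 
    # axis point: |n.(p-o)|=40 both sides
    for z in(55,):
        for s1 in(1,-1):
            pass
    for N in nn: # edge lines at z=55 assumption
        h=np.array([N[0],N[1]]);d0=N@o-N[2]*55;print("   horizontal slice yaw",np.arctan2(-h[0],h[1])%np.pi)
E
python3 duct.py
```

```text
top [[376.7, 150.0], [401.5, 235.0]] 38 74 0.33
top [[416.7, 150.0], [439.7, 235.0]] 47 74 0.3
top [0.891 0.309 0.334] yaw 0.3336664309302035
   horizontal slice yaw 0.21539940194997023
   horizontal slice yaw 0.18169110580272868
scene [[144.2, 158.0], [113.3, 230.0]] 37 59 0.32
scene [[177.6, 158.0], [157.1, 230.0]] 24 59 0.36
scene [0.83  0.362 0.424] yaw 0.4116445122241004
   horizontal slice yaw 0.1808712173743352
   horizontal slice yaw 0.24908180038493732
```

```bash
python3 - <<'E'
from h import *
t,s=cam("top"),cam("scene");I=[cv2.imread("pics/top0.png"),cv2.imread("pics/scene0.png")]
def cen(im,u,v):
    V=im.max(2).astype(float);u,v=int(round(u)),int(round(v));w=V[v-2:v+3,u-2:u+3]-75;w=np.clip(w,0,None);w[V[v-2:v+3,u-2:u+3]>175]=0
    yy,xx=np.mgrid[v-2:v+3,u-2:u+3];return np.array([(w*xx).sum(),(w*yy).sum()])/w.sum()
T=np.array([cen(I[0],*p) for p in((401.4,178.1),(423.4,173.3),(429.4,195.5),(407.2,200))])
S=np.array([cen(I[1],*p) for p in((126.8,196.8),(148.5,199.2),(155.5,182.3))]);print(T.round(1).tolist(),S.round(1).tolist())
W=back(t,T,104);print(W.round(1));y=lambda a,b:np.arctan2(*(a-b)[[1,0]])
print("long yaws",y(W[0],W[3]),y(W[1],W[2]),"cross-90",y(W[0],W[1])-np.pi/2,y(W[3],W[2])-np.pi/2,"c",W.mean(0))
W=back(s,S,104);print(W.round(1),"scene",y(W[0],W[1]),y(W[1],W[2]))
# Duct: tangent planes of horizontal cylinder, subpixel edges by max gradient
from scipy.optimize import least_squares
def edge(im,c,yaw,x0,y0,side,xs):
    pass
def model(c,p,l): # silhouette side lines: offset such that line tangent
    yaw,off=p;d=np.array([np.cos(yaw),np.sin(yaw),0]);nrm=np.array([-d[1],d[0],0]);a=nrm*off+[0,0,55]
    o=c[4][:3,3]-a;q=np.array([o@nrm,o[2]]);D=np.hypot(*q);b=np.arctan2(q[1],q[0]);out=[]
    for sg in(1,-1):
        th=b+sg*np.arccos(40/D);out.append(a+40*(np.cos(th)*nrm+np.array([0,0,np.sin(th)]))+np.outer(l,d))
    return out
for nm,cs in(("top",[(t,I[0])]),("scene",[(s,I[1])]),("both",[(t,I[0]),(s,I[1])])):
    def score(p):
        tot=0
        for c,im in cs:
            g=cv2.GaussianBlur(im,(0,0),1.).astype(np.float32).min(2)   # blue channel-like: duct bright, wood/plate dark
            for P,l in zip(model(c,p,L),(0,1)):
                q=proj(c,P);tn=q[-1]-q[0];n=np.array([-tn[1],tn[0]])/np.hypot(*tn)
                a=cv2.remap(g,*(q+n).astype(np.float32).T[:,:,None],cv2.INTER_LINEAR);b=cv2.remap(g,*(q-n).astype(np.float32).T[:,:,None],cv2.INTER_LINEAR)
                tot+=np.minimum(np.abs(a-b),60).sum()
        return tot
    c0=np.array([556,-138]);L0=c0@[np.cos(.18),np.sin(.18)];L=L0+np.r_[np.arange(-85,-30,2),np.arange(32,85,2)]
    best=max(((score((yw,of)),yw,of) for yw in np.arange(.1,.28,.005) for of in np.arange(-245,-225,.5)));print(nm,np.round(best,3))
print("expected off",-138*np.cos(.185)-556*np.sin(.185))
E
```

```text
[[401.3, 177.7], [423.6, 172.8], [429.5, 195.4], [407.3, 199.9]] [[125.9, 195.9], [148.2, 198.8], [156.1, 180.9]]
[[ 574.8 -109.8  104. ]
 [ 583.9 -155.9  104. ]
 [ 537.2 -164.1  104. ]
 [ 529.  -118.4  104. ]]
long yaws 0.18707892831093909 0.17370330774546947 cross-90 0.19535598267360998 0.17602061500995325 c [ 556.22416584 -137.04256575  104.        ]
[[ 583.6 -158.3  104. ]
 [ 574.5 -111.9  104. ]
 [ 526.9 -119.1  104. ]] scene -1.3770062610652132 0.14985945387141952
top [ 2.079034e+03  1.950000e-01 -2.435000e+02]
scene [ 2.041513e+03  1.950000e-01 -2.450000e+02]
both [ 4.051036e+03  1.950000e-01 -2.445000e+02]
expected off -237.91947522856287
```

```bash
python3 -m crank '[{"x":0,"y":0,"z":-0.4,"spin":0,"hand":5},{"x":0,"y":0,"z":0,"spin":0.04,"hand":5},{"x":0,"y":0,"z":0,"spin":0.05,"hand":5},{"x":0,"y":0,"z":0,"spin":0.05,"hand":5},{"x":0,"y":0,"z":0,"spin":0.05,"hand":5}]' >/dev/null;python3 st.py 556 -138 138.8 -1.386
python3 -m crank '[{"x":0,"y":0,"z":0,"spin":0.05,"hand":5},{"x":0,"y":0,"z":0,"spin":0.05,"hand":5},{"x":0,"y":0,"z":0,"spin":0.05,"hand":5},{"x":0,"y":0,"z":0,"spin":0.05,"hand":5}]' >/dev/null;python3 st.py 556 -138 138.8 -1.386
```

```text
t 16.25 pos [ 555.25 -137.74  138.87] yaw y -0.6974 tilt [-0.0017  0.0002] F [-7.38  1.97  5.62] M [0.39  1.116 0.216] w 12.56 70.3 q6 0.361
tool delta [0.28 0.75 0.07]
spin 0.6886
t 16.65 pos [ 555.27 -137.73  138.87] yaw y -0.8973 tilt [-0.0017  0.0002] F [-6.44  2.57  6.42] M [0.351 1.15  0.26 ] w 12.78 70.3 q6 0.561
tool delta [0.4  0.67 0.07]
spin 0.4887
```

```bash
python3 -m crank '[{"x":-0.3,"y":-0.5,"z":-0.4,"spin":0,"hand":5},{"x":0,"y":0,"z":0,"spin":0.05,"hand":5},{"x":0,"y":0,"z":0,"spin":0.05,"hand":5},{"x":0,"y":0,"z":0,"spin":0.05,"hand":5},{"x":0,"y":0,"z":0,"spin":0.05,"hand":5},{"x":0,"y":0,"z":0,"spin":0.05,"hand":5}]' >/dev/null;python3 st.py 556 -138 138.8 -1.386
python3 -m crank '[{"x":0,"y":0,"z":0,"spin":0.05,"hand":5},{"x":0,"y":0,"z":0,"spin":0.05,"hand":5},{"x":0,"y":0,"z":0,"spin":0.05,"hand":5},{"x":0,"y":0,"z":0,"spin":0.05,"hand":5},{"x":0,"y":0,"z":0,"spin":0.04,"hand":5},{"x":0,"y":0,"z":0,"spin":0,"hand":5},{"x":0,"y":0,"z":0,"spin":0,"hand":5}]' >/dev/null;python3 st.py 556 -138 138.8 -1.386
```

```text
t 17.25 pos [ 555.18 -137.7   138.86] yaw y -1.1473 tilt [-0.0003 -0.0002] F [-3.57  1.17  2.82] M [0.234 0.667 0.178] w 12.9 69.9 q6 0.811
tool delta [0.62 0.61 0.06]
spin 0.2387
t 17.95 pos [ 555.16 -137.71  138.87] yaw y -1.385 tilt [-0.0003 -0.0002] F [-4.38  0.74  3.96] M [0.099 0.73  0.028] w 12.23 69.9 q6 1.048
tool delta [0.77 0.44 0.06]
spin 0.001
```

```bash
python3 -m crank '[{"x":0,"y":0,"z":0,"spin":0,"hand":14},{"x":0,"y":0,"z":0,"spin":0,"hand":20},{"x":0,"y":0,"z":0,"spin":0,"hand":30},{"x":0,"y":0,"z":0,"spin":0,"hand":40},{"x":0,"y":0,"z":0,"spin":0,"hand":40},{"x":0,"y":0,"z":0,"spin":0,"hand":40}]' 20;python3 st.py
python3 -m crank '[{"x":0,"y":0,"z":-5,"spin":0,"hand":40},{"x":0,"y":0,"z":-15,"spin":0,"hand":40},{"x":0,"y":0,"z":-25,"spin":0,"hand":40},{"x":0,"y":0,"z":-25,"spin":0,"hand":40},{"x":0,"y":0,"z":-25,"spin":0,"hand":40},{"x":0,"y":-40,"z":-10,"spin":0,"hand":40},{"x":0,"y":-40,"z":0,"spin":0,"hand":40},{"x":0,"y":-40,"z":0,"spin":0,"hand":40},{"x":0,"y":-40,"z":0,"spin":0,"hand":40},{"x":0,"y":-40,"z":0,"spin":0,"hand":40},{"x":0,"y":0,"z":0,"spin":0,"hand":40},{"x":0,"y":0,"z":0,"spin":0,"hand":40}]'
python3 - <<'E'
from fit import *
t,s=cam("top"),cam("scene");out=[]
for c,(u,v) in((t,(350,120)),(s,(75,100))):
    z=cv2.convertScaleAbs(cv2.resize(c[0][v:v+135,u:u+135],None,fx=2.9,fy=2.9,interpolation=cv2.INTER_CUBIC)[:,:,::-1],alpha=1.4)
    q=((proj(c,np.array(box(556,-138,.185,96,14,136,160)))-[u,v]+.5)*2.9).astype(int)
    for i in range(8):
        for j in range(i):
            if bin(i^j).count("1")==1 and i&j&1: cv2.line(z,tuple(map(int,q[i])),tuple(map(int,q[j])),(0,255,0),1)
    out.append(z)
cv2.imwrite("pics/f1.png",np.hstack(out));cv2.imwrite("pics/f2.png",s[0][:,:,::-1])
E
```

```text
time: 18.55
position: [555.5, -137.7, 138.9]
ee_rot: [[0.983, 0.184, 0.0], [0.184, -0.983, -0.0], [0.0, 0.0, -1.0]]
contact_force: [0.3, -0.4, -0.4]
grip_width: 40.0
finger_force: 0.0
t 18.55 pos [ 555.45 -137.68  138.95] yaw y -1.386 tilt [ 0.0004 -0.0001] F [ 0.26 -0.42 -0.43] M [-0.001 -0.006  0.077] w 39.98 0.0 q6 1.049
time: 19.75
position: [518.8, 59.5, 245.3]
ee_rot: [[0.983, 0.186, 0.002], [0.186, -0.983, -0.0], [0.002, 0.001, -1.0]]
contact_force: [-0.7, -1.0, 0.4]
grip_width: 40.2
finger_force: 0.0
```

View pics/f1.png

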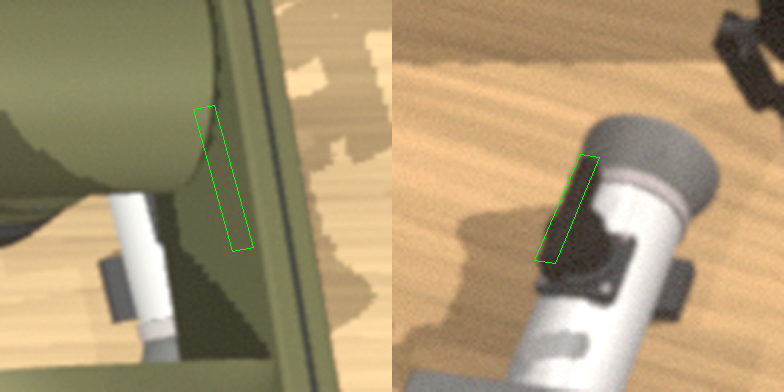

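The scene view shows the handle seated, with its bar on the predicted outline along the duct. The arm blocks the top view, so I'll clear it for a final check.

```bash
python3 -m crank '[{"x":0,"y":-30,"z":0,"spin":0,"hand":40},{"x":0,"y":-40,"z":0,"spin":0,"hand":40},{"x":0,"y":-40,"z":0,"spin":0,"hand":40},{"x":0,"y":-40,"z":0,"spin":0,"hand":40},{"x":0,"y":-40,"z":0,"spin":0,"hand":40},{"x":0,"y":-30,"z":0,"spin":0,"hand":40},{"x":0,"y":0,"z":0,"spin":0,"hand":40},{"x":0,"y":0,"z":0,"spin":0,"hand":40}]' | head -2
python3 - <<'E'
from fit import *
t=cam("top");u,v=350,40;k=2.4
z=cv2.convertScaleAbs(cv2.resize(t[0][v:v+240,u:u+130],None,fx=k,fy=k,interpolation=cv2.INTER_CUBIC)[:,:,::-1],alpha=1.4)
w=z.copy();q=((proj(t,np.array(box(556,-138,.185,96,14,136,160)))-[u,v]+.5)*k).astype(int)
for i in range(8):
    for j in range(i):
        if bin(i^j).count("1")==1 and i&j&1: cv2.line(w,tuple(map(int,q[i])),tuple(map(int,q[j])),(0,255,0),1)
cv2.imwrite("pics/f3.png",np.hstack([z,w]))
E
```

```text
time: 20.65
position: [478.7, 274.5, 243.9]
```

View pics/f3.png

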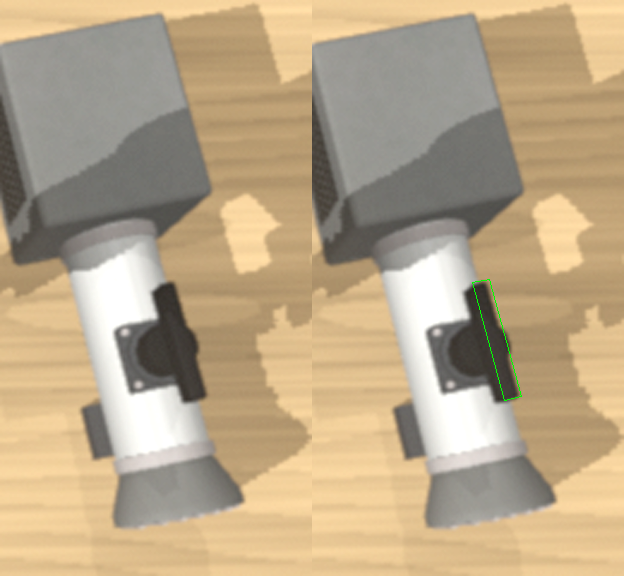

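```bash
python3 - <<'E'
from h import *
t=cam("top")
f=lambda x,y:(350+x/2.4-.3,40+y/2.4-.3)
y=lambda a,b,z:(lambda P:round(np.arctan2(*(P[0]-P[1])[[1,0]]),3))(back(t,[f(*a),f(*b)],z))
print("box R",y((163,15),(210,190),125),"box L",y((2,45),(40,200),125),"box front-90",y((40,200),(210,190),125), "bar R",y((174,285),(205,397),160),"bar L",y((153,290),(182,400),160),"duct L",y((70,270),(108,430),55),"ductR",y((160,260),(208,440),55))
E
```

```text
box R 0.17 box L 0.173 box front-90 1.611 bar R 0.186 bar L 0.177 duct L 0.164 ductR 0.178
```

```bash
python3 -c "
from bench import env
print(env.hand_in())"
```

```text
the job is handed in; nothing more can be done
None
```

The job is handed in: the 96 mm handle dropped fully home on the spindle, the damper is turned so the bar lines up with the duct to within about 0.02 rad, and the gripper has let go and is clear; wrist force stayed under about 10 N in the readings I took.

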